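# Reload the ink drying box

### The job

The teal-banded jars in the drying box are dry: stand them on the cork mat, and stand every wet, magenta-banded jar from the paper sheet upright inside the box in their stead. Then lower the hinged lid until it is fully shut, without slamming it, and only after that turn the yellow damper handle a quarter turn to its open stop, in line with the duct. Leave the ink bottles, cups, rinse bottle and brush where they are.

Things in the scene. Friction and masses are not known exactly. Their poses are not given: they have to be found in the camera images.
- dry1: Glazed white lidded trinket jar, one rigid piece standing upright: body 60 mm diameter and 50 mm high, on top a round knob 24 mm diameter from 50 to 82 mm above the foot (grip it by this). About 0.18 kg. Teal bands and teal knob: a DRY jar, which starts inside the drying box. Origin at the centre of its foot, z up. May be absent.
- dry2: Glazed white lidded trinket jar, one rigid piece standing upright: body 60 mm diameter and 50 mm high, on top a round knob 24 mm diameter from 50 to 82 mm above the foot (grip it by this). About 0.18 kg. Teal bands and teal knob: a DRY jar, which starts inside the drying box. Origin at the centre of its foot, z up. May be absent.
- wet1: Glazed white lidded trinket jar, one rigid piece standing upright: body 60 mm diameter and 50 mm high, on top a round knob 24 mm diameter from 50 to 82 mm above the foot (grip it by this). About 0.18 kg. Magenta bands and magenta knob: a WET jar, which starts on the paper sheet. Origin at the centre of its foot, z up. May be absent.
- wet2: Glazed white lidded trinket jar, one rigid piece standing upright: body 60 mm diameter and 50 mm high, on top a round knob 24 mm diameter from 50 to 82 mm above the foot (grip it by this). About 0.18 kg. Magenta bands and magenta knob: a WET jar, which starts on the paper sheet. Origin at the centre of its foot, z up. May be absent.
- wet3: Glazed white lidded trinket jar, one rigid piece standing upright: body 60 mm diameter and 50 mm high, on top a round knob 24 mm diameter from 50 to 82 mm above the foot (grip it by this). About 0.18 kg. Magenta bands and magenta knob: a WET jar, which starts on the paper sheet. Origin at the centre of its foot, z up. May be absent.
- wet4: Glazed white lidded trinket jar, one rigid piece standing upright: body 60 mm diameter and 50 mm high, on top a round knob 24 mm diameter from 50 to 82 mm above the foot (grip it by this). About 0.18 kg. Magenta bands and magenta knob: a WET jar, which starts on the paper sheet. Origin at the centre of its foot, z up. May be absent.
- drybox: White open-topped drying box, fixed (place and yaw vary), outside 202 (x) by 192 (y) by 105 mm high, walls and floor 6 mm, inside 190 by 180 by 99 mm: four jars stand in it two by two. Origin at the centre of its underside on the table; x points from its front to the hinge side, y to the side with the steel duct, z up.
- duct_end (a point): Centre of the open end of the steel duct, a horizontal pipe of 60 mm diameter (top 75 mm above the table) that leaves the box's +y wall; this point is 221 mm from the box's origin along y, 45 mm up.
- lid (a joint): Hinge angle of the blue lid (rad): 0 = shut flat on the box, grows as it opens, stop at 1.85; starts at 1.6 to 1.75, standing open just past vertical. The stiff hinge holds the lid wherever it is left; about 2 to 4 N at the free edge moves it. Lid 202 by 192 mm, 8 mm thick, 0.25 kg.
- lid_hinge (a point): Point on the lid's hinge line, at the middle of the box's back (+x) rim: box coordinates (101, 0, 105.5) mm. The hinge line is parallel to the box's y. The shut lid's underside lies at this height, its top 8 mm higher.
- lid_tab (a point): Centre of the orange pull tab in the middle of the lid's free edge: 70 mm wide along the hinge direction, 10 mm thick, sticking 24 mm out past the free edge. This point is 216 mm from the hinge line. Site axes are the lid's: x from tab to hinge, y along the hinge, z out of the lid's outer (top) face; the point is at mid thickness, 5 mm above the underside.
- damper (a joint): Angle of the yellow damper handle on the duct (rad): 0 = closed (handle across the duct, pointing to the box's front, -x); pi/2 = open stop (handle in line with the duct, pointing away from the box, +y). Grows clockwise seen from above; stays where left; starts at 0 to 0.25. About 2 N at its end turns it.
- damper_hub (a point): On the damper handle's vertical turning axis, 156 mm from the box's origin along +y, 109 mm above the table, at mid height of the handle bar. The bar is 12 mm wide and 20 mm high (98 to 119 mm above the table) and reaches 90 mm from this axis.
- damper_end (a point): Outer end of the damper handle bar at mid height, 90 mm from damper_hub.
- ready_mat: Square cork mat 180 by 180 mm, 4 mm thick, fixed, on the left or the right of the box. Origin at the centre of its underside; z up.
- wet_sheet: White ink-blotted paper sheet 200 by 190 mm, 2 mm thick, fixed, on the other side of the box from the cork mat; the wet jars stand on it. Origin at the centre of its underside.
- ink_blue: Bystander: small ink bottle, 32 mm diameter, 86 mm high, blue with black nozzle. Origin under its centre.
- ink_violet: Bystander: ink bottle as ink_blue, violet.
- ink_orange: Bystander: ink bottle as ink_blue, orange.
- mixing_cup: Bystander: clear cup, 66 mm diameter, 85 mm high. Origin under its centre.
- black_cup: Bystander: black cup, 84 mm diameter, 105 mm high. Origin under its centre.
- rinse: Bystander: clear bottle with red cap, 72 mm diameter, 200 mm high. Origin under its centre.
- brush: Bystander: paint brush 180 mm long lying on the table in front of the robot. Its x axis runs along it.
Mind the look-alikes: they are no part of the job. Leave any red look-alike of the dry1 alone. Leave any red look-alike of the wet4 alone.

How it is judged (in metres and radians):
On the way, in this order (a step that is already met when the one before it is completed fails the run):
1. with the lid still open and the damper not yet opened, every dry jar stands on the cork mat and every wet jar stands in the box, all let go (x of wet1 in the frame of drybox between -0.095 and 0.095 m and y of wet1 in the frame of drybox between -0.09 and 0.09 m and z of wet1 in the frame of drybox between 0 and 0.02 m and angle between each of wet1, wet2, wet3, wet4, dry1, dry2's own z axis and vertical below 0.15 rad and x of wet2 in the frame of drybox between -0.095 and 0.095 m and y of wet2 in the frame of drybox between -0.09 and 0.09 m and z of wet2 in the frame of drybox between 0 and 0.02 m and x of wet3 in the frame of drybox between -0.095 and 0.095 m and y of wet3 in the frame of drybox between -0.09 and 0.09 m and z of wet3 in the frame of drybox between 0 and 0.02 m and x of wet4 in the frame of drybox between -0.095 and 0.095 m and y of wet4 in the frame of drybox between -0.09 and 0.09 m and z of wet4 in the frame of drybox between 0 and 0.02 m and x of dry1 in the frame of ready_mat between -0.09 and 0.09 m and y of dry1 in the frame of ready_mat between -0.09 and 0.09 m and z of dry1 in the frame of ready_mat between -0.004 and 0.012 m and x of dry2 in the frame of ready_mat between -0.09 and 0.09 m and y of dry2 in the frame of ready_mat between -0.09 and 0.09 m and z of dry2 in the frame of ready_mat between -0.004 and 0.012 m and contact force between each of dry1, dry2, wet1, wet2, wet3, wet4 and the fingers below 0.05 N and value of joint lid above 0.8 rad and value of joint damper below 0.6 rad), for 0.2 s.
2. the lid is fully shut, the damper not yet opened (value of joint lid below 0.05 rad and value of joint damper below 0.6 rad), for 0.2 s.
3. the damper handle is turned to its open stop, the lid still shut (value of joint damper above 1.45 rad and value of joint lid below 0.05 rad), for 0.2 s.
At the end, for the whole second after the job is handed in: Every present dry jar stands upright (within 0.15 rad) with its centre on the cork mat, every present wet jar stands upright on the floor inside the box, all at rest and released; lid angle under 0.05 rad; damper angle over 1.45 rad (all of step 3 and x of wet1 in the frame of drybox between -0.095 and 0.095 m and y of wet1 in the frame of drybox between -0.09 and 0.09 m and z of wet1 in the frame of drybox between 0 and 0.02 m and angle between each of wet1, wet2, wet3, wet4, dry1, dry2's own z axis and vertical below 0.15 rad and x of wet2 in the frame of drybox between -0.095 and 0.095 m and y of wet2 in the frame of drybox between -0.09 and 0.09 m and z of wet2 in the frame of drybox between 0 and 0.02 m and x of wet3 in the frame of drybox between -0.095 and 0.095 m and y of wet3 in the frame of drybox between -0.09 and 0.09 m and z of wet3 in the frame of drybox between 0 and 0.02 m and x of wet4 in the frame of drybox between -0.095 and 0.095 m and y of wet4 in the frame of drybox between -0.09 and 0.09 m and z of wet4 in the frame of drybox between 0 and 0.02 m and x of dry1 in the frame of ready_mat between -0.09 and 0.09 m and y of dry1 in the frame of ready_mat between -0.09 and 0.09 m and z of dry1 in the frame of ready_mat between -0.004 and 0.012 m and x of dry2 in the frame of ready_mat between -0.09 and 0.09 m and y of dry2 in the frame of ready_mat between -0.09 and 0.09 m and z of dry2 in the frame of ready_mat between -0.004 and 0.012 m and contact force between each of dry1, dry2, wet1, wet2, wet3, wet4 and the fingers below 0.05 N and linear speed of each of dry1, dry2, wet1, wet2, wet3, wet4 below 0.03 m/s); the robot touches nothing.
It fails at once if a bystander (ink bottle, cup, rinse bottle, brush) is moved more than 40 mm or knocked over (distance of any of ink_blue, ink_violet, ink_orange, mixing_cup, black_cup, rinse, brush from where it was at the start of the episode above 0.04 m or angle between any of ink_blue, ink_violet, ink_orange, mixing_cup, black_cup, rinse's own z axis and vertical above 0.6 rad).
It fails at once if the lid is slammed (closing faster than 3 rad/s) (velocity of joint lid below -3 rad/s).
Of dry1, dry2 only 1 to 2 are there at a start; the rules pass over those that are not, and their reading is None.
Of wet1, wet2, wet3, wet4 only 3 to 4 are there at a start; the rules pass over those that are not, and their reading is None.
At some moment in a run one of dry1, dry2, wet1, wet2, wet3, wet4 may be knocked a few centimetres aside while the robot is not near it.
It also fails if it takes over 210 s, if anything falls off the work surface, if the arm or the gripper's body presses on something with over 40 N, if the wrist force passes 120 N, or if a joint passes its speed limit or range.

### The arm

A 6-joint arm with a two-finger parallel gripper is mounted at the origin on the work surface. World frame = base frame: x ahead of the robot, y to its left, z up, the work surface at z = 0. Lengths are in mm, angles in rad, forces in N, time in s.
With the tool pointing down it reaches from about 350 to 875 mm from the base axis. Payload 4.2 kg.
Tool frame: the origin (TCP) lies at the very end of the fingers, on their centre line; the grasp point (between the pads) lies 19 mm behind it; z points along the fingers, y is the line along which they close (so a half turn about z gives the same grasp; the last joint's range is limited). The gripper opens to 85 mm and grips with 20 to 120 N. Pads are 22 mm wide; open, the fingers measure 114 mm over their backs; the gripper's body (76 mm by 85 mm) begins 54 mm behind the grasp point. The pads swing forward as they close: fully open they stand 13 mm farther back than shut.
Start: joints at [-0.912, 0.385, 0.008, 0, -1.194, -0.259], TCP at [243.284, -575.684, 231.312] pointing down, gripper open.
Joint ranges: [-3.14, 3.14], [-1.21, 2.06], [-1.07, 1.41], [-3.16, 2.05], [-2.99, -0.16], [-3.1, 3.1]. Speed limits (rad/s): [2.79, 2.79, 3.14, 3.14, 3.14, 3.14].

### API

Orientations are given as a unit quaternion [x, y, z, w].
In Python, from bench import monitor, get_image, camera_info, job_done gives the robot as it stands.
- The arm moves only by the tool send_rows, never from a script. Its argument "series" is a list of rows, each a list of 3 entries, a list of its own where there are three numbers: the shift along the tool's x, y, z in mm, then the turn, a rotation vector about the tool's x, y, z in rad, then the finger opening in mm, from 0 to 85.4. A call has 1 to 8 rows; each row shifts and turns the commanded pose from where the row before left it, along the tool's axes as they then stand; what a row does not reach is not made up. A row lasts 1/10 s, in which the tool goes at most 50 mm and 8.59 degrees, less where a joint would pass 70% of its speed; a pose out of reach is approached as far as the arm can. A call with a gripper value outside its range is refused whole. The fingers move at their own pace and stop on an object; the grip force is fixed at half the most. Time passes only in rows, so rows that do not move let the fingers close. It gives the time, the measured TCP pose, the force, the opening and the grip force at its end, in the units of the state.
- monitor.read_state(): the state, without advancing time (a new reading comes with each control period).
- get_image(name): name is "side" or "top"; returns the picture (420x560x3 uint8, red, green, blue); there is no depth.
- camera_info(name): a dict with "intrinsics" (3x3 intrinsics, pixels), "R" (3x3) and "t" (3): a world point X has camera coordinates R X + t. Camera axes: x right, y down, z forward; pixel columns grow to the right and rows downward; lengths in mm; the calibration is good to about 2 mm. A picture is of the moment at which its call begins. camera_info takes no time and is no camera call.
- job_done(): hands the job in; it is judged then, once.
The state is a dict: "clock": time; "joints": joint angles; "joint_vel": joint speeds; "joint_efforts": joint torques, N m; "position": TCP position; "ee_rot": TCP orientation; "contact_force": force on the tool from outside, world axes, zero at the start; "wrist_torque": the same for the moment, N m; "gripper_width": finger opening in mm; "grasp_force": force on a finger pad.
Only numpy, scipy, OpenCV 4.12 (cv2) and the standard library are available. Lean on these libraries where they do the work, as an engineer would, in place of code of your own. Each camera call takes 0.05 s, during which the arm holds its last target. There are 200 camera calls.

## Working session

There is one attempt and no reset: what is moved stays moved. The work goes in short steps, Python scripts to look and compute and a tool call to move; the robot and the scene stay as the last step left them, time stands still between calls to the robot, and variables do not carry over. Pictures are saved under pics/ and viewed, at most 14 in all, crops included, and the job is handed in when it is done.

Besides the shell and the picture viewer there is one more tool, called after "Request:" as name(argument=value, ...), one argument or row to a line, values as JSON. send_rows: Moves the arm, as the interface text tells. Its arguments: {"type":"object","properties":{"series":{"type":"array"}},"required":["series"]}

```bash
mkdir -p pics; cat > h.py <<'E'
import numpy as np, cv2
from bench import monitor, get_image, camera_info, job_done
def snap(name,fn):
    im=get_image(name); cv2.imwrite('pics/'+fn,cv2.cvtColor(im,cv2.COLOR_RGB2BGR)); return im
def ray(name,u,v,z):
    c=camera_info(name);K=np.array(c['intrinsics']);R=np.array(c['R']);t=np.array(c['t'])
    C=-R.T@t; d=R.T@np.linalg.solve(K,[u,v,1]); return C+d*(z-C[2])/d[2]
def proj(name,X):
    c=camera_info(name);p=np.array(c['intrinsics'])@(np.array(c['R'])@np.array(X,float)+np.array(c['t']));return p[:2]/p[2]
def blobs(im,lo,hi,amin=20):
    h=cv2.cvtColor(im,cv2.COLOR_RGB2HSV);m=cv2.inRange(h,np.array(lo),np.array(hi))
    n,l,s,c=cv2.connectedComponentsWithStats(m)
    return [(c[i].round(1),s[i].tolist()) for i in range(1,n) if s[i][4]>=amin],m
E
python3 - <<'E'
from h import *
for n in('top','side'):
    snap(n,n+'0.png'); c=camera_info(n);R=np.array(c['R']);print(n,np.array(c['intrinsics']).round(1).tolist(),(-R.T@np.array(c['t'])).round(),R.round(3).tolist())
s=monitor.read_state();print(s['position'],s['ee_rot'],s['clock'],s['contact_force'])
E
```

```text
top [[413.5, 0.0, 268.5], [0.0, 413.5, 217.1], [0.0, 0.0, 1.0]] [ 456.   -3. 1253.] [[0.025, -1.0, -0.0], [-0.998, -0.025, -0.056], [0.056, 0.001, -0.998]]
side [[436.8, 0.0, 283.0], [0.0, 436.8, 203.0], [0.0, 0.0, 1.0]] [178. 629. 818.] [[-0.876, -0.482, -0.017], [-0.328, 0.621, -0.712], [0.354, -0.618, -0.702]]
[ 243.08276676 -575.21729524  230.32471257] [-1.98483245e-01  9.80103780e-01  9.58955271e-04 -2.50988515e-04] 0.1 [ 0.34648154  0.04717067 -0.59507556]
```

View pics/top0.png

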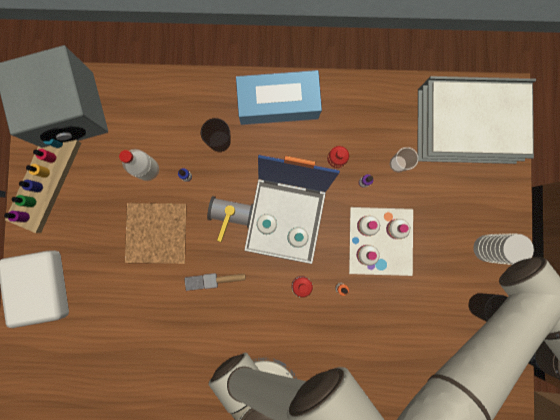

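View pics/side0.png

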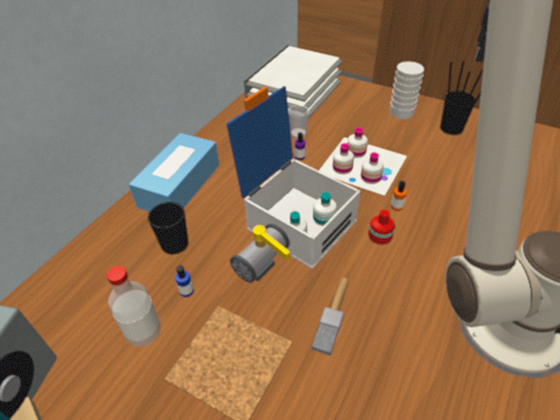

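Top view: the teal jars in the box are at (267,224) and (298,237). The magenta jars on the sheet are at (369,226), (400,229) and (369,256). The look-alikes are red jars at (339,157) and (303,287), plus the violet and orange ink bottles at (366,181) and (342,289). I take only teal and magenta, and check that in a crop.

```bash
python3 - <<'E'
from h import *
t=cv2.cvtColor(cv2.imread('pics/top0.png'),cv2.COLOR_BGR2RGB);s=cv2.cvtColor(cv2.imread('pics/side0.png'),cv2.COLOR_BGR2RGB)
col={'teal':((80,120,60),(95,255,255)),'mag':((155,120,80),(172,255,255)),'yel':((24,170,120),(32,255,255)),'orange':((5,200,120),(14,255,255)),'red':((174,120,60),(180,255,255))}
for k,(lo,hi) in col.items():
    for n,im in(('top',t),('side',s)):
        print(k,n,[(c.tolist(),a) for c,a in blobs(im,lo,hi,12)[0]])
# mat by colour in top
b,m=blobs(t,(12,100,100),(22,255,255),1500);print('mat?',b)
cv2.imwrite('pics/crop.png',cv2.resize(cv2.imread('pics/top0.png')[140:300,195:425],None,fx=3.4,fy=3.4,interpolation=cv2.INTER_CUBIC))
E
```

```text
teal top [([48.5, 141.6], [43, 139, 11, 6, 33]), ([266.2, 223.2], [263, 220, 7, 7, 36]), ([298.7, 236.8], [295, 234, 8, 7, 33])]
teal side [([387.0, 171.0], [384, 168, 7, 6, 28]), ([325.5, 197.0], [321, 192, 10, 11, 83]), ([294.6, 216.9], [291, 212, 8, 11, 82]), ([319.1, 220.8], [314, 217, 11, 7, 25]), ([2.7, 416.7], [0, 412, 8, 8, 35])]
mag top [([372.3, 224.7], [368, 221, 9, 8, 54]), ([403.3, 228.0], [399, 225, 9, 7, 52]), ([371.8, 255.3], [368, 252, 9, 8, 56])]
mag side [([358.4, 131.7], [355, 127, 8, 10, 64]), ([344.3, 147.7], [341, 143, 8, 10, 65]), ([358.9, 153.4], [353, 151, 13, 5, 34]), ([373.9, 157.2], [371, 153, 8, 10, 62]), ([342.2, 169.5], [334, 166, 18, 7, 56]), ([370.5, 178.9], [362, 174, 19, 8, 59])]
yel top []
yel side [([269.8, 240.9], [254, 226, 35, 33, 376])]
orange top []
orange side [([255.5, 98.6], [244, 88, 23, 22, 233]), ([399.6, 193.2], [394, 187, 13, 12, 100]), ([396.0, 209.1], [392, 207, 10, 4, 13])]
red top [([43.5, 150.0], [38, 149, 12, 4, 12]), ([45.2, 156.8], [36, 153, 19, 9, 46])]
red side []
mat? [(array([248.1, 251.3]), [0, 62, 532, 358, 118123])]
```

View pics/crop.png

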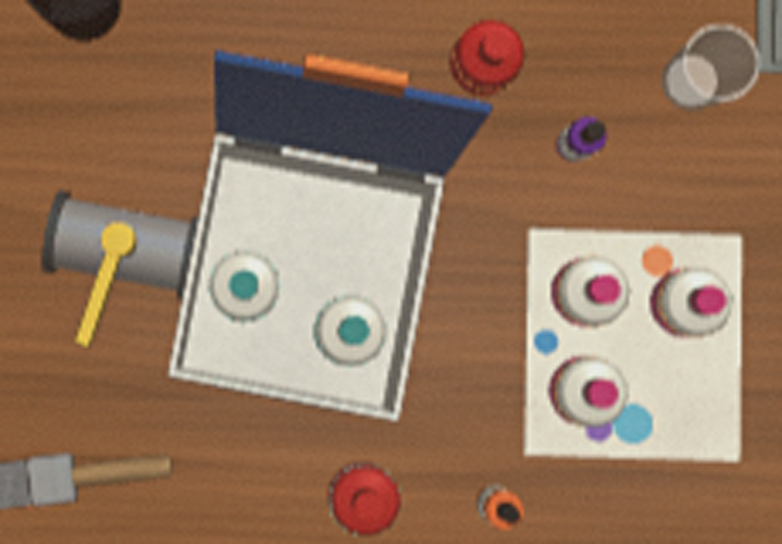

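The crop confirms two teal knobs in the box, three magenta knobs on the sheet, and two all-red look-alikes outside both. The rim corners in the crop are (170,376), (397,419), (441,178) and (215,137). The damper hub is at (118,239) and its end at (84,343).

```bash
cat >> h.py <<'E'
def tri(p,q):
    A=[];B=[]
    for n,u in(('top',p),('side',q)):
        c=camera_info(n);R=np.array(c['R']);C=-R.T@np.array(c['t']);d=R.T@np.linalg.solve(np.array(c['intrinsics']),[*u,1]);d/=np.linalg.norm(d)
        P=np.eye(3)-np.outer(d,d);A.append(P);B.append(P@C)
    return np.linalg.lstsq(np.vstack(A),np.hstack(B),rcond=None)[0]
E
python3 - <<'E'
from h import *
o=np.array([195,140]);f=lambda p:(np.array(p)+.5)/3.4+o-.5
r=[ray('top',*f(p),105)for p in[(170,376),(397,419),(441,178),(215,137)]]
r=np.array(r);print('rim',r.round(1).tolist(),[np.linalg.norm(r[i]-r[i-1]).round(1)for i in range(4)],'ctr',r.mean(0).round(1))
x=(r[2]+r[3]-r[0]-r[1]);print('yaw x',np.arctan2(x[1],x[0])); y=(r[0]+r[3]-r[1]-r[2]);print('yaw y',np.arctan2(y[1],y[0])-np.pi/2)
for k,p in(('hub',(118,239)),('end',(84,343))):print(k,ray('top',*f(p),119).round(1))
print('mat',[ray('top',u,v,4).round()[:2].tolist()for u,v in[(126,204),(186,204),(187,263),(126,263)]])
print('sheet',[ray('top',*f(p),2).round()[:2].tolist()for p in[(528,229),(742,235),(740,461),(525,455)]])
for k,p,q,z in(('dryL',(266.2,223.2),(294.6,216.9),78),('dryR',(298.7,236.8),(325.5,197),78),('w1',(372.3,224.7),(344.3,147.7),74),('w2',(403.3,228),(358.4,131.7),74),('w3',(371.8,255.3),(373.9,157.2),74)):
    print(k,'tri',tri(p,q).round(1),'ray',ray('top',*p,z).round(1))
for k,p,z in(('redback',(339,155),78),('redfront',(303,287),74),('orange',(342,289),86),('violet',(367,180),86),('clear',(405,158),85),('blueink',(184,175),86),('blackcup',(216,133),105),('rinse',(126,156),200),('brush',(245,277),8)):print(k,ray('top',*p,z).round())
print('tab', ray('top',*f((356,75)),105+216).round())
E
```

```text
rim [[426.7, 62.3, 105.0], [396.5, -123.1, 105.0], [594.2, -155.4, 105.0], [623.4, 30.9, 105.0]] [np.float64(199.2), np.float64(187.8), np.float64(200.3), np.float64(188.5)] ctr [510.2 -46.3 105. ]
yaw x -0.16011223725390278
yaw y -0.15841529672116428
hub [536.4 106.6 119. ]
end [451.8 131.4 119. ]
mat [[555.0, 431.0], [559.0, 250.0], [382.0, 240.0], [377.0, 423.0]]
sheet [[563.0, -247.0], [562.0, -438.0], [362.0, -438.0], [362.0, -248.0]]
dryL tri [504.4   4.8  78.2] ray [504.2   4.7  78. ]
dryR tri [468.2 -88.2  79.9] ray [467.9 -88.4  78. ]
w1 tri [ 507.8 -297.8   73.9] ray [ 507.7 -297.8   74. ]
w2 tri [ 501.  -385.9   74.5] ray [ 500.5 -386.3   74. ]
w3 tri [ 421.  -297.6   72.7] ray [ 420.7 -297.4   74. ]
redback [ 705. -199.   78.]
redfront [ 326. -104.   74.]
orange [ 325. -212.   86.]
violet [ 634. -278.   86.]
clear [ 700. -386.   85.]
blueink [635. 242.  86.]
blackcup [753. 152. 105.]
rinse [663. 369. 200.]
brush [344.  64.   8.]
tab [636. -69. 321.]
```

Request:
send_rows(
  series=[
    [[0,0,0],[0,0,-0.144],50],
    [[0,0,0],[0,0,-0.144],50],
    [[0,0,0],[0,0,-0.144],50],
    [[0,0,0],[0,0,-0.144],50],
    [[0,0,0],[0,0,-0.144],50],
    [[0,0,0],[0,0,-0.144],50],
    [[0,0,0],[0,0,-0.146],50],
    [[0,0,0],[0,0,0],50],
  ],
)

```text
clock: 0.9
position: [243.2, -575.4, 230.7]
ee_rot: [-0.648, 0.762, 0.001, 0.0]
contact_force: [-0.7, 0.1, -0.6]
gripper_width: 50.1
grasp_force: 0.0
```

```bash
cat > p.py <<'E'
import sys
from h import *
from scipy.spatial.transform import Rotation as Ro
C=np.array([510.2,-46.3,0]);ps=-0.159
B=np.array([[np.cos(ps),-np.sin(ps),0],[np.sin(ps),np.cos(ps),0],[0,0,1]])
s=monitor.read_state();R=Ro.from_quat(s['ee_rot']).as_matrix();p=np.array(s['position'])
print('t',s['clock'],'pos',p.round(1),'box',(B.T@(p-C)).round(1),'R',R.round(3).tolist(),'w',round(s['gripper_width'],1),'j',np.round(s['joints'],2))
def to(X): return (R.T@(np.array(X)-p)).round(1)
if len(sys.argv)>1:
    for a in sys.argv[1:]: print(a,'tool delta',to([float(v) for v in a.split(',')]))
E
python3 p.py 504.4,4.8,230 468,-88.3,230; python3 - <<'E'
from h import *
C=np.array([510.2,-46.3]);ps=-0.159
B=np.array([[np.cos(ps),-np.sin(ps)],[np.sin(ps),np.cos(ps)]])
for q in [(504.4,4.8),(468,-88.3),(507.8,-297.8),(500.8,-386),(421,-297.5)]:print('boxframe',q,(B.T@(np.array(q)-C)).round(1))
for q in [(-48,44),(-48,-44),(35,0)]: print('slot',(B@q+C).round(1))
E
```

```text
t 0.9 pos [ 243.2 -575.4  230.7] box [-179.9 -564.7  230.7] R [[-0.161, -0.987, -0.001], [-0.987, 0.161, 0.001], [-0.001, 0.001, -1.0]] w 50.1 j [-0.91  0.39  0.01 -0.   -1.19  0.75]
504.4,4.8,230 tool delta [-614.6 -164.6    1.2]
468,-88.3,230 tool delta [-516.9 -143.7    1.1]
boxframe (504.4, 4.8) [-13.8  49.5]
boxframe (468, -88.3) [-35.  -48.2]
boxframe (507.8, -297.8) [  37.5 -248.7]
boxframe (500.8, -386) [  44.5 -336.9]
boxframe (421, -297.5) [ -48.3 -262.2]
slot [469.8   4.7]
slot [455.8 -82.1]
slot [544.8 -51.8]
```

Request:
send_rows(
  series=[
    [[-15,-4,0],[0,0,0],50],
    [[-30,-8,0],[0,0,0],50],
    [[-40,-12,0],[0,0,0],50],
    [[-40,-12,0],[0,0,0],50],
    [[-40,-11,0],[0,0,0],50],
    [[-40,-11,0],[0,0,0],50],
    [[-40,-11,0],[0,0,0],50],
    [[-40,-11,0],[0,0,0],50],
  ],
)

```text
clock: 1.7
position: [368.1, -304.9, 231.4]
ee_rot: [-0.647, 0.763, -0.0, 0.0]
contact_force: [0.4, -0.3, 0.1]
gripper_width: 50.0
grasp_force: 0.0
```

Request:
send_rows(
  series=[
    [[-40,-11,0],[0,0,0],50],
    [[-40,-11,0],[0,0,0],50],
    [[-40,-11,0],[0,0,0],50],
    [[-40,-11,0],[0,0,0],50],
    [[-35,-10,0],[0,0,0],50],
    [[-25,-7,0],[0,0,0],50],
    [[-12,-3,0],[0,0,0],50],
    [[0,0,0],[0,0,0],50],
  ],
)

```text
clock: 2.5
position: [468.3, -87.1, 231.2]
ee_rot: [-0.648, 0.761, 0.0, -0.0]
contact_force: [0.7, -0.7, 0.4]
gripper_width: 50.0
grasp_force: 0.0
```

```bash
python3 p.py 468,-88.3,62
```

```text
t 2.5 pos [468.3 -87.1 231.2] box [-34.9 -46.9 231.2] R [[-0.159, -0.987, -0.0], [-0.987, 0.159, 0.0], [-0.0, 0.0, -1.0]] w 50.0 j [ 0.16  0.13 -0.34 -0.   -1.1  -0.32]
468,-88.3,62 tool delta [1.300e+00 1.000e-01 1.692e+02]
```

Request:
send_rows(
  series=[
    [[1,0,20],[0,0,0],50],
    [[0,0,35],[0,0,0],50],
    [[0,0,40],[0,0,0],50],
    [[0,0,35],[0,0,0],50],
    [[0,0,24],[0,0,0],50],
    [[0,0,14],[0,0,0],50],
    [[0,0,0],[0,0,0],50],
    [[0,0,0],[0,0,0],15],
  ],
)

```text
clock: 3.3
position: [468.0, -90.1, 63.7]
ee_rot: [-0.647, 0.762, -0.0, -0.0]
contact_force: [0.7, -0.5, 0.9]
gripper_width: 36.9
grasp_force: 0.0
```

Request:
send_rows(
  series=[
    [[0,0,0],[0,0,0],15],
    [[0,0,0],[0,0,0],15],
    [[0,0,0],[0,0,0],15],
    [[0,0,0],[0,0,0],15],
    [[0,0,-10],[0,0,0],15],
    [[0,0,-20],[0,0,0],15],
    [[0,0,-30],[0,0,0],15],
    [[0,0,-20],[0,0,0],15],
  ],
)

```text
clock: 4.1
position: [468.7, -89.2, 145.4]
ee_rot: [-0.648, 0.762, -0.001, 0.001]
contact_force: [0.4, -0.2, -1.8]
gripper_width: 22.1
grasp_force: 59.0
```

Request:
send_rows(
  series=[
    [[0,0,-40],[0,0,0],15],
    [[0,0,-35],[0,0,0],15],
    [[-20,2,0],[0,0,0],15],
    [[-35,3,0],[0,0,0],15],
    [[-40,4,0],[0,0,0],15],
    [[-40,4,0],[0,0,0],15],
    [[-40,4,0],[0,0,0],15],
    [[-40,4,0],[0,0,0],15],
  ],
)

```text
clock: 4.9
position: [481.3, 127.8, 218.8]
ee_rot: [-0.648, 0.762, 0.0, 0.0]
contact_force: [0.4, -0.3, -1.1]
gripper_width: 22.0
grasp_force: 59.2
```

Request:
send_rows(
  series=[
    [[-40,4,0],[0,0,0],15],
    [[-40,4,0],[0,0,0],15],
    [[-40,4,0],[0,0,0],15],
    [[-40,4,0],[0,0,0],15],
    [[-35,3,0],[0,0,0],15],
    [[-28,1,0],[0,0,0],15],
    [[-15,1,0],[0,0,0],15],
    [[0,0,0],[0,0,0],15],
  ],
)

```text
clock: 5.7
position: [498.9, 365.9, 217.8]
ee_rot: [-0.649, 0.761, 0.0, -0.0]
contact_force: [0.0, 0.1, -2.5]
gripper_width: 21.9
grasp_force: 59.2
```

```bash
python3 p.py 500,370,62
```

```text
t 5.7 pos [498.9 365.9 217.8] box [-76.4 405.2 217.8] R [[-0.159, -0.987, -0.001], [-0.987, 0.159, -0.0], [0.0, 0.001, -1.0]] w 21.9 j [ 0.89  0.38 -0.03 -0.   -1.16 -1.05]
500,370,62 tool delta [ -4.3  -0.5 155.8]
```

Request:
send_rows(
  series=[
    [[0,0,20],[0,0,0],15],
    [[0,0,35],[0,0,0],15],
    [[0,0,40],[0,0,0],15],
    [[0,0,35],[0,0,0],15],
    [[0,0,17],[0,0,0],15],
    [[0,0,6],[0,0,0],15],
    [[0,0,3],[0,0,0],15],
    [[0,0,0],[0,0,0],15],
  ],
)

```text
clock: 6.5
position: [499.9, 364.5, 63.6]
ee_rot: [-0.648, 0.762, 0.0, 0.001]
contact_force: [0.1, 0.3, -0.3]
gripper_width: 22.5
grasp_force: 59.4
```

Request:
send_rows(
  series=[
    [[0,0,0.5],[0,0,0],15],
    [[0,0,0],[0,0,0],50],
    [[0,0,0],[0,0,0],50],
    [[0,0,0],[0,0,0],50],
    [[0,0,-20],[0,0,0],50],
    [[0,0,-40],[0,0,0],50],
    [[0,0,-50],[0,0,0],50],
    [[0,0,-45],[0,0,0],50],
  ],
)

```text
clock: 7.3
position: [499.4, 364.4, 219.2]
ee_rot: [-0.648, 0.762, -0.0, 0.001]
contact_force: [0.8, 0.5, 0.0]
gripper_width: 49.9
grasp_force: 0.0
```

```bash
python3 p.py 504.4,4.8,218 435,298,218; python3 -c "
from h import *
t=snap('top','top1.png')
print([(c.tolist(),ray('top',*c,78).round(1)[:2]) for c,a in blobs(t,(80,120,60),(95,255,255),12)[0]])"
```

```text
t 7.3 pos [499.4 364.4 219.2] box [-75.7 403.9 219.2] R [[-0.16, -0.987, 0.001], [-0.987, 0.16, 0.0], [-0.001, -0.001, -1.0]] w 49.9 j [ 0.89  0.38 -0.03  0.   -1.16 -1.05]
504.4,4.8,218 tool delta [354.2 -62.5   1.1]
435,298,218 tool delta [75.9 53.   1.1]
[([48.7, 141.5], array([723.4, 635.8])), ([138.6, 221.8], array([499. , 367.5])), ([266.2, 223.2], array([504.2,   4.7]))]
```

Request:
send_rows(
  series=[
    [[20,-4,0],[0,0,0],50],
    [[40,-7,0],[0,0,0],50],
    [[45,-8,0],[0,0,0],50],
    [[45,-8,0],[0,0,0],50],
    [[45,-8,0],[0,0,0],50],
    [[45,-8,0],[0,0,0],50],
    [[45,-8,0],[0,0,0],50],
    [[40,-7,0],[0,0,0],50],
  ],
)

```text
clock: 8.15
position: [503.0, 31.6, 215.9]
ee_rot: [-0.648, 0.762, 0.0, -0.001]
contact_force: [0.7, -0.1, 0.1]
gripper_width: 50.1
grasp_force: 0.0
```

Request:
send_rows(
  series=[
    [[20,-3,0],[0,0,0],50],
    [[9,-1,10],[0,0,0],50],
    [[0,0,30],[0,0,0],50],
    [[0,0,40],[0,0,0],50],
    [[0,0,35],[0,0,0],50],
    [[0,0,25],[0,0,0],50],
    [[0,0,13],[0,0,0],50],
    [[0,0,0],[0,0,0],50],
  ],
)

```text
clock: 8.95
position: [501.1, 4.8, 60.6]
ee_rot: [-0.648, 0.762, 0.002, -0.003]
contact_force: [-0.5, -0.4, -0.5]
gripper_width: 50.1
grasp_force: 0.0
```

```bash
python3 p.py 504.4,4.8,62
```

```text
t 8.95 pos [501.1   4.8  60.6] box [-17.   49.   60.6] R [[-0.16, -0.987, -0.007], [-0.987, 0.16, -0.002], [0.003, 0.007, -1.0]] w 50.1 j [ 0.33  0.38 -0.5  -0.   -0.69 -0.49]
504.4,4.8,62 tool delta [-0.5 -3.2 -1.4]
```

Request:
send_rows(
  series=[
    [[0,-3,-1],[0,0,0],50],
    [[0,0,0],[0,0,0],15],
    [[0,0,0],[0,0,0],15],
    [[0,0,0],[0,0,0],15],
    [[0,0,0],[0,0,0],15],
    [[0,0,0],[0,0,0],15],
    [[0,0,-10],[0,0,0],15],
    [[0,0,-30],[0,0,0],15],
  ],
)

```text
clock: 9.75
position: [504.1, 3.9, 102.7]
ee_rot: [-0.648, 0.762, 0.002, -0.004]
contact_force: [0.0, 0.2, -1.4]
gripper_width: 22.3
grasp_force: 58.9
```

Request:
send_rows(
  series=[
    [[0,0,-40],[0,0,0],15],
    [[0,0,-40],[0,0,0],15],
    [[0,0,-30],[0,0,0],15],
    [[-20,0,0],[0,0,0],15],
    [[-35,6,0],[0,0,0],15],
    [[-40,14,0],[0,0,0],15],
    [[-40,16,0],[0,0,0],15],
    [[-40,16,0],[0,0,0],15],
  ],
)

```text
clock: 10.55
position: [482.5, 186.8, 214.8]
ee_rot: [-0.648, 0.762, 0.0, -0.0]
contact_force: [0.2, -0.8, -1.7]
gripper_width: 22.0
grasp_force: 59.1
```

```bash
python3 p.py 435,298,61
```

```text
t 10.55 pos [482.5 186.8 214.8] box [-64.3 225.7 214.8] R [[-0.161, -0.987, -0.001], [-0.987, 0.161, -0.0], [0.0, 0.001, -1.0]] w 22.0 j [ 0.68  0.22 -0.28 -0.   -1.08 -0.84]
435,298,61 tool delta [-102.2   64.7  153.8]
```

Request:
send_rows(
  series=[
    [[-35,20,0],[0,0,0],15],
    [[-35,22,0],[0,0,0],15],
    [[-22,15,0],[0,0,0],15],
    [[-10,8,10],[0,0,0],15],
    [[0,0,35],[0,0,0],15],
    [[0,0,40],[0,0,0],15],
    [[0,0,35],[0,0,0],15],
    [[0,0,20],[0,0,0],15],
  ],
)

```text
clock: 11.35
position: [433.9, 294.2, 71.4]
ee_rot: [-0.647, 0.762, -0.0, -0.003]
contact_force: [-0.5, -0.6, -2.1]
gripper_width: 21.8
grasp_force: 59.1
```

Request:
send_rows(
  series=[
    [[0,0,8],[0,0,0],15],
    [[0,0,4],[0,0,0],15],
    [[0,0,1],[0,0,0],15],
    [[0,0,0],[0,0,0],50],
    [[0,0,0],[0,0,0],50],
    [[0,0,0],[0,0,0],50],
    [[0,0,-20],[0,0,0],50],
    [[0,0,-40],[0,0,0],50],
  ],
)

```text
clock: 12.15
position: [434.3, 295.1, 119.8]
ee_rot: [-0.648, 0.762, -0.0, -0.004]
contact_force: [0.6, 0.9, -0.5]
gripper_width: 49.9
grasp_force: 0.0
```

```bash
cat > look.py <<'E'
from h import *
import sys
t=snap('top',sys.argv[1])
for k,lo,hi,z in(('teal',(80,120,60),(95,255,255),78),('mag',(155,120,80),(172,255,255),74)):
    print(k,[(c.tolist(),ray('top',*c,z).round(1)[:2].tolist()) for c,a in blobs(t,lo,hi,12)[0]])
E
python3 look.py top2.png; python3 p.py 507.8,-297.8,200
```

```text
teal [([48.6, 141.6], [723.1, 636.0]), ([138.7, 221.7], [499.3, 367.3]), ([163.8, 246.0], [432.2, 293.2])]
mag [([372.5, 224.7], [507.7, -298.4]), ([403.4, 228.0], [500.5, -386.5]), ([371.8, 255.3], [420.7, -297.4])]
t 12.2 pos [438.6 299.  128.6] box [-125.4  329.6  128.6] R [[-0.158, -0.987, 0.008], [-0.987, 0.158, 0.006], [-0.007, -0.007, -1.0]] w 49.8 j [ 0.91  0.32 -0.37  0.   -0.87 -1.07]
507.8,-297.8,200 tool delta [ 577.8 -163.4  -74.3]
```

Request:
send_rows(
  series=[
    [[0,0,-40],[0,0,0],50],
    [[0,0,-40],[0,0,0],50],
    [[20,-5,-10],[0,0,0],50],
    [[40,-11,0],[0,0,0],50],
    [[45,-13,0],[0,0,0],50],
    [[45,-13,0],[0,0,0],50],
    [[45,-13,0],[0,0,0],50],
    [[45,-13,0],[0,0,0],50],
  ],
)

```text
clock: 13.0
position: [463.9, 46.8, 211.7]
ee_rot: [-0.648, 0.762, -0.0, 0.0]
contact_force: [1.4, -0.3, 0.0]
gripper_width: 49.9
grasp_force: 0.0
```

Request:
send_rows(
  series=[
    [[45,-13,0],[0,0,0],50],
    [[45,-13,0],[0,0,0],50],
    [[45,-13,0],[0,0,0],50],
    [[45,-13,0],[0,0,0],50],
    [[45,-13,0],[0,0,0],50],
    [[45,-13,0],[0,0,0],50],
    [[30,-8,0],[0,0,0],50],
    [[15,-4,0],[0,0,0],50],
  ],
)

```text
clock: 13.8
position: [502.0, -279.2, 210.9]
ee_rot: [-0.647, 0.763, 0.0, -0.0]
contact_force: [0.5, 0.1, 0.4]
gripper_width: 50.0
grasp_force: 0.0
```

Request:
send_rows(
  series=[
    [[0,0,0],[0,0,0],50],
    [[0,0,0],[0,0,0],50],
  ],
)

```text
clock: 14.0
position: [502.2, -276.0, 211.4]
ee_rot: [-0.648, 0.762, 0.0, -0.0]
contact_force: [0.3, 0.4, -0.0]
gripper_width: 49.9
grasp_force: 0.0
```

```bash
python3 p.py 507.8,-298,58
```

```text
t 14.0 pos [ 502.2 -276.   211.4] box [  28.4 -228.1  211.4] R [[-0.161, -0.987, -0.001], [-0.987, 0.161, 0.001], [-0.0, 0.001, -1.0]] w 49.9 j [-0.22  0.31 -0.15 -0.   -1.11  0.06]
507.8,-298,58 tool delta [ 20.9  -9.2 153.4]
```

Request:
send_rows(
  series=[
    [[12,-5,0],[0,0,0],50],
    [[9,-4,20],[0,0,0],50],
    [[0,0,35],[0,0,0],50],
    [[0,0,40],[0,0,0],50],
    [[0,0,35],[0,0,0],50],
    [[0,0,15],[0,0,0],50],
    [[0,0,7],[0,0,0],50],
    [[0,0,0],[0,0,0],50],
  ],
)

```text
clock: 14.8
position: [508.2, -298.0, 59.4]
ee_rot: [-0.648, 0.761, 0.0, -0.0]
contact_force: [0.1, 0.0, -0.5]
gripper_width: 49.9
grasp_force: 0.0
```

```bash
python3 p.py 507.8,-298,58
```

```text
t 14.8 pos [ 508.2 -298.    59.4] box [  37.9 -248.8   59.4] R [[-0.159, -0.987, -0.001], [-0.987, 0.159, 0.0], [-0.0, 0.001, -1.0]] w 49.9 j [-0.26  0.5  -0.29  0.   -0.78  0.1 ]
507.8,-298,58 tool delta [0.1 0.4 1.4]
```

Request:
send_rows(
  series=[
    [[0,0,0],[0,0,0],15],
    [[0,0,0],[0,0,0],15],
    [[0,0,0],[0,0,0],15],
    [[0,0,0],[0,0,0],15],
    [[0,0,0],[0,0,0],15],
    [[0,0,-20],[0,0,0],15],
    [[0,0,-40],[0,0,0],15],
    [[0,0,-40],[0,0,0],15],
  ],
)

```text
clock: 15.6
position: [507.2, -298.2, 159.7]
ee_rot: [-0.648, 0.762, 0.001, -0.001]
contact_force: [0.8, 0.7, -2.2]
gripper_width: 21.9
grasp_force: 59.1
```

Request:
send_rows(
  series=[
    [[0,0,-40],[0,0,0],15],
    [[0,0,-20],[0,0,0],15],
    [[-20,2,0],[0,0,0],15],
    [[-40,1,0],[0,0,0],15],
    [[-45,0,0],[0,0,0],15],
    [[-45,0,0],[0,0,0],15],
    [[-40,0,0],[0,0,0],15],
    [[-30,0,0],[0,0,0],15],
  ],
)

```text
clock: 16.4
position: [540.1, -78.6, 219.4]
ee_rot: [-0.648, 0.761, 0.0, 0.0]
contact_force: [-0.0, 0.6, -1.8]
gripper_width: 21.9
grasp_force: 59.2
```

Request:
send_rows(
  series=[
    [[-20,0,0],[0,0,0],15],
    [[-10,0,0],[0,0,0],15],
    [[0,0,0],[0,0,0],15],
  ],
)

```text
clock: 16.7
position: [545.1, -50.5, 219.4]
ee_rot: [-0.649, 0.761, 0.0, -0.0]
contact_force: [-0.5, 0.5, -1.7]
gripper_width: 22.1
grasp_force: 59.2
```

```bash
python3 p.py 544.8,-51.8,63.5
```

```text
t 16.7 pos [545.1 -50.5 219.4] box [ 35.1   1.4 219.4] R [[-0.159, -0.987, -0.001], [-0.987, 0.159, 0.0], [-0.0, 0.001, -1.0]] w 22.1 j [ 0.2   0.26 -0.2  -0.   -1.11 -0.36]
544.8,-51.8,63.5 tool delta [  1.3   0.  155.9]
```

Request:
send_rows(
  series=[
    [[1,0,20],[0,0,0],15],
    [[0,0,35],[0,0,0],15],
    [[0,0,40],[0,0,0],15],
    [[0,0,30],[0,0,0],15],
    [[0,0,15],[0,0,0],15],
    [[0,0,8],[0,0,0],15],
    [[0,0,4],[0,0,0],15],
    [[0,0,3],[0,0,0],15],
  ],
)

```text
clock: 17.5
position: [545.6, -52.8, 65.4]
ee_rot: [-0.648, 0.762, -0.0, 0.0]
contact_force: [-6.5, 0.8, 16.6]
gripper_width: 22.3
grasp_force: 61.3
```

Request:
send_rows(
  series=[
    [[0,0,0.5],[0,0,0],15],
    [[0,0,0],[0,0,0],50],
    [[0,0,0],[0,0,0],50],
    [[0,0,0],[0,0,0],50],
    [[0,0,-20],[0,0,0],50],
    [[0,0,-40],[0,0,0],50],
    [[0,0,-50],[0,0,0],50],
    [[0,0,-40],[0,0,0],50],
  ],
)

```text
clock: 18.3
position: [545.6, -52.3, 217.3]
ee_rot: [-0.648, 0.762, -0.001, 0.001]
contact_force: [0.9, 0.3, 0.0]
gripper_width: 50.3
grasp_force: 0.0
```

```bash
python3 look.py top3.png; python3 p.py 500.7,-386.3,212
```

```text
teal [([48.5, 141.7], [722.8, 636.3]), ([138.7, 221.7], [499.3, 367.3]), ([163.2, 246.0], [432.2, 294.9])]
mag [([403.4, 228.0], [500.5, -386.5]), ([371.6, 255.2], [420.9, -296.8])]
t 18.35 pos [549.5 -52.5 224.8] box [3.970e+01 1.000e-01 2.248e+02] R [[-0.158, -0.987, 0.016], [-0.987, 0.158, -0.001], [-0.002, -0.016, -1.0]] w 50.1 j [ 0.2   0.26 -0.2   0.   -1.1  -0.36]
500.7,-386.3,212 tool delta [337.4  -4.5  12.2]
```

Request:
send_rows(
  series=[
    [[20,-1,0],[0,0,0],50],
    [[40,-1,0],[0,0,0],50],
    [[45,-1,0],[0,0,0],50],
    [[45,-1,0],[0,0,0],50],
    [[45,-1,0],[0,0,0],50],
    [[45,-1,0],[0,0,0],50],
    [[45,-1,0],[0,0,0],50],
    [[30,-1,0],[0,0,0],50],
  ],
)

```text
clock: 19.15
position: [501.7, -367.1, 214.0]
ee_rot: [-0.647, 0.762, -0.0, -0.0]
contact_force: [0.4, 0.3, 0.6]
gripper_width: 50.5
grasp_force: 0.0
```

Request:
send_rows(
  series=[
    [[15,0,0],[0,0,0],50],
    [[6,0,0],[0,0,0],50],
    [[0,0,0],[0,0,0],50],
    [[0,0,0],[0,0,0],50],
  ],
)

```text
clock: 19.55
position: [499.5, -384.1, 214.4]
ee_rot: [-0.648, 0.761, 0.0, 0.0]
contact_force: [-0.3, 0.8, -0.3]
gripper_width: 50.4
grasp_force: 0.0
```

```bash
python3 p.py 500.7,-386.3,59
```

```text
t 19.55 pos [ 499.5 -384.1  214.4] box [  42.9 -335.2  214.4] R [[-0.159, -0.987, 0.0], [-0.987, 0.159, 0.0], [-0.0, -0.0, -1.0]] w 50.4 j [-0.4   0.4  -0.   -0.   -1.16  0.24]
500.7,-386.3,59 tool delta [  2.   -1.6 155.4]
```

Request:
send_rows(
  series=[
    [[2,-2,20],[0,0,0],50],
    [[0,0,35],[0,0,0],50],
    [[0,0,40],[0,0,0],50],
    [[0,0,35],[0,0,0],50],
    [[0,0,15],[0,0,0],50],
    [[0,0,10],[0,0,0],50],
    [[0,0,0],[0,0,0],50],
    [[0,0,0],[0,0,0],15],
  ],
)

```text
clock: 20.35
position: [501.8, -387.4, 60.5]
ee_rot: [-0.648, 0.761, -0.001, 0.0]
contact_force: [-0.3, -0.4, 1.4]
gripper_width: 37.1
grasp_force: 0.0
```

Request:
send_rows(
  series=[
    [[0,0,0],[0,0,0],15],
    [[0,0,0],[0,0,0],15],
    [[0,0,0],[0,0,0],15],
    [[0,0,0],[0,0,0],15],
    [[0,0,-20],[0,0,0],15],
    [[0,0,-40],[0,0,0],15],
    [[0,0,-40],[0,0,0],15],
    [[0,0,-40],[0,0,0],15],
  ],
)

```text
clock: 21.15
position: [500.2, -387.2, 199.9]
ee_rot: [-0.648, 0.762, 0.001, -0.0]
contact_force: [0.2, -0.6, -2.1]
gripper_width: 22.1
grasp_force: 59.1
```

Request:
send_rows(
  series=[
    [[0,0,-20],[0,0,0],15],
    [[-20,6,0],[0,0,0],15],
    [[-35,12,0],[0,0,0],15],
    [[-40,13,0],[0,0,0],15],
    [[-40,13,0],[0,0,0],15],
    [[-40,13,0],[0,0,0],15],
    [[-40,12,0],[0,0,0],15],
    [[-35,11,0],[0,0,0],15],
  ],
)

```text
clock: 21.95
position: [460.8, -126.2, 218.8]
ee_rot: [-0.648, 0.762, 0.001, -0.0]
contact_force: [1.0, -0.0, -1.5]
gripper_width: 22.4
grasp_force: 59.3
```

Request:
send_rows(
  series=[
    [[-25,8,0],[0,0,0],15],
    [[-12,3,0],[0,0,0],15],
    [[-6,1,0],[0,0,0],15],
    [[0,0,0],[0,0,0],15],
  ],
)

```text
clock: 22.35
position: [457.0, -83.5, 219.2]
ee_rot: [-0.648, 0.762, 0.0, -0.0]
contact_force: [0.2, -0.2, -2.0]
gripper_width: 22.2
grasp_force: 59.2
```

```bash
python3 p.py 455.8,-82.1,63.5
```

```text
t 22.35 pos [457.  -83.5 219.2] box [-46.6 -45.1 219.2] R [[-0.16, -0.987, -0.0], [-0.987, 0.16, 0.0], [0.0, 0.0, -1.0]] w 22.2 j [ 0.17  0.12 -0.39 -0.   -1.06 -0.33]
455.8,-82.1,63.5 tool delta [ -1.1   1.4 155.7]
```

Request:
send_rows(
  series=[
    [[-1,1,20],[0,0,0],15],
    [[0,0,35],[0,0,0],15],
    [[0,0,40],[0,0,0],15],
    [[0,0,30],[0,0,0],15],
    [[0,0,15],[0,0,0],15],
    [[0,0,8],[0,0,0],15],
    [[0,0,4],[0,0,0],15],
    [[0,0,2],[0,0,0],15],
  ],
)

```text
clock: 23.15
position: [456.8, -82.8, 65.5]
ee_rot: [-0.648, 0.762, -0.0, 0.0]
contact_force: [-0.1, -0.1, -2.9]
gripper_width: 22.2
grasp_force: 59.2
```

Request:
send_rows(
  series=[
    [[0,0,0],[0,0,0],15],
    [[0,0,0],[0,0,0],50],
    [[0,0,0],[0,0,0],50],
    [[0,0,0],[0,0,0],50],
    [[0,0,-20],[0,0,0],50],
    [[0,0,-40],[0,0,0],50],
    [[0,0,-50],[0,0,0],50],
    [[0,0,-40],[0,0,0],50],
  ],
)

```text
clock: 23.95
position: [456.5, -82.4, 218.4]
ee_rot: [-0.648, 0.761, -0.001, 0.001]
contact_force: [1.4, -0.4, -0.3]
gripper_width: 49.9
grasp_force: 0.0
```

```bash
python3 look.py top4.png; python3 p.py 421,-297,212
```

```text
teal [([48.5, 141.7], [722.8, 636.3]), ([138.5, 221.6], [499.6, 367.8]), ([163.2, 246.0], [432.2, 294.9])]
mag [([286.0, 209.5], [544.9, -50.8]), ([371.8, 255.3], [420.7, -297.4])]
t 24.0 pos [460.5 -82.7 225.2] box [-43.3 -43.9 225.2] R [[-0.158, -0.987, 0.016], [-0.987, 0.158, -0.001], [-0.002, -0.016, -1.0]] w 49.8 j [ 0.17  0.11 -0.38  0.   -1.06 -0.33]
421,-297,212 tool delta [217.8   5.3  12.8]
```

Request:
send_rows(
  series=[
    [[20,0,0],[0,0,0],50],
    [[35,1,0],[0,0,0],50],
    [[40,0,0],[0,0,0],50],
    [[45,0,0],[0,0,0],50],
    [[40,0,0],[0,0,0],50],
    [[25,0,0],[0,0,0],50],
    [[10,0,0],[0,0,0],50],
    [[3,0,0],[0,0,0],50],
  ],
)

```text
clock: 24.8
position: [419.9, -298.1, 215.1]
ee_rot: [-0.647, 0.762, 0.0, 0.0]
contact_force: [-0.3, 0.2, -1.4]
gripper_width: 49.9
grasp_force: 0.0
```

Request:
send_rows(
  series=[
    [[0,0,0],[0,0,0],50],
    [[0,0,0],[0,0,0],50],
  ],
)

```text
clock: 25.0
position: [420.4, -296.5, 215.4]
ee_rot: [-0.648, 0.761, -0.0, 0.0]
contact_force: [0.5, -0.2, -0.9]
gripper_width: 50.2
grasp_force: 0.0
```

```bash
python3 p.py 421,-297.5,59
```

```text
t 25.0 pos [ 420.4 -296.5  215.4] box [ -49.1 -261.3  215.4] R [[-0.159, -0.987, 0.0], [-0.987, 0.159, 0.0], [-0.0, -0.0, -1.0]] w 50.2 j [-0.3   0.21 -0.28 -0.   -1.08  0.14]
421,-297.5,59 tool delta [  0.9  -0.7 156.4]
```

Request:
send_rows(
  series=[
    [[1,-1,20],[0,0,0],50],
    [[0,0,35],[0,0,0],50],
    [[0,0,40],[0,0,0],50],
    [[0,0,35],[0,0,0],50],
    [[0,0,15],[0,0,0],50],
    [[0,0,11],[0,0,0],50],
    [[0,0,0],[0,0,0],50],
    [[0,0,0],[0,0,0],15],
  ],
)

```text
clock: 25.8
position: [421.9, -298.5, 60.1]
ee_rot: [-0.648, 0.761, -0.001, 0.0]
contact_force: [-0.2, -0.3, -0.2]
gripper_width: 36.8
grasp_force: 0.0
```

Request:
send_rows(
  series=[
    [[0,0,0],[0,0,0],15],
    [[0,0,0],[0,0,0],15],
    [[0,0,0],[0,0,0],15],
    [[0,0,0],[0,0,0],15],
    [[0,0,-20],[0,0,0],15],
    [[0,0,-40],[0,0,0],15],
    [[0,0,-40],[0,0,0],15],
    [[0,0,-40],[0,0,0],15],
  ],
)

```text
clock: 26.6
position: [420.3, -298.3, 200.4]
ee_rot: [-0.648, 0.762, 0.001, -0.0]
contact_force: [1.0, -0.8, -1.5]
gripper_width: 22.6
grasp_force: 59.1
```

Request:
send_rows(
  series=[
    [[0,0,-20],[0,0,0],15],
    [[-20,0,0],[0,0,0],15],
    [[-40,0,0],[0,0,0],15],
    [[-45,0,0],[0,0,0],15],
    [[-45,0,0],[0,0,0],15],
    [[-45,0,0],[0,0,0],15],
    [[-40,0,0],[0,0,0],15],
    [[-35,0,0],[0,0,0],15],
  ],
)

```text
clock: 27.4
position: [463.8, -30.2, 219.1]
ee_rot: [-0.648, 0.762, 0.0, 0.0]
contact_force: [0.3, 0.7, -1.4]
gripper_width: 22.0
grasp_force: 59.2
```

Request:
send_rows(
  series=[
    [[-20,0,0],[0,0,0],15],
    [[-11,0,0],[0,0,0],15],
    [[-5,0,0],[0,0,0],15],
    [[0,0,0],[0,0,0],15],
  ],
)

```text
clock: 27.8
position: [469.9, 3.3, 219.1]
ee_rot: [-0.648, 0.762, 0.0, -0.0]
contact_force: [-0.7, -0.9, -1.0]
gripper_width: 22.1
grasp_force: 59.2
```

```bash
python3 p.py 469.8,4.7,64
```

```text
t 27.8 pos [469.9   3.3 219.1] box [-47.7  42.6 219.1] R [[-0.16, -0.987, -0.001], [-0.987, 0.16, -0.0], [0.0, 0.001, -1.0]] w 22.1 j [ 0.35  0.13 -0.38 -0.   -1.07 -0.51]
469.8,4.7,64 tool delta [ -1.4   0.2 155.1]
```

Request:
send_rows(
  series=[
    [[0,0,20],[0,0,0],15],
    [[0,0,35],[0,0,0],15],
    [[0,0,40],[0,0,0],15],
    [[0,0,30],[0,0,0],15],
    [[0,0,15],[0,0,0],15],
    [[0,0,8],[0,0,0],15],
    [[0,0,4],[0,0,0],15],
    [[0,0,2],[0,0,0],15],
  ],
)

```text
clock: 28.6
position: [470.6, 3.1, 65.7]
ee_rot: [-0.648, 0.762, -0.0, 0.0]
contact_force: [-0.3, 0.4, -1.7]
gripper_width: 22.2
grasp_force: 59.2
```

Request:
send_rows(
  series=[
    [[0,0,0],[0,0,0],15],
    [[0,0,0],[0,0,0],50],
    [[0,0,0],[0,0,0],50],
    [[0,0,0],[0,0,0],50],
    [[0,0,-20],[0,0,0],50],
    [[0,0,-40],[0,0,0],50],
    [[0,0,-50],[0,0,0],50],
    [[0,0,-40],[0,0,0],50],
  ],
)

```text
clock: 29.4
position: [470.4, 3.5, 218.3]
ee_rot: [-0.648, 0.761, -0.001, 0.001]
contact_force: [1.0, 0.4, -0.3]
gripper_width: 49.7
grasp_force: 0.0
```

Request:
send_rows(
  series=[
    [[40,0,0],[0,0,0],50],
    [[45,0,0],[0,0,0],50],
    [[45,0,0],[0,0,0],50],
    [[45,0,0],[0,0,0],50],
    [[45,0,0],[0,0,0],50],
    [[30,0,0],[0,0,0],15],
    [[15,0,0],[0,0,0],0],
    [[0,0,0],[0,0,0],0],
  ],
)

```text
clock: 30.2
position: [427.1, -259.7, 215.3]
ee_rot: [-0.647, 0.763, -0.0, -0.0]
contact_force: [-0.5, 1.0, 0.2]
gripper_width: 6.8
grasp_force: 0.0
```

```bash
python3 look.py top5.png; python3 -c "
from h import *
s=snap('side','side5.png')
a=cv2.imread('pics/top5.png')[100:300,110:430];b=cv2.imread('pics/side5.png')[60:400,160:420]
cv2.imwrite('pics/v5.png',cv2.resize(a,None,fx=2.5,fy=2.5));cv2.imwrite('pics/v5s.png',cv2.resize(b,None,fx=1.7,fy=1.7))
print(blobs(s,(5,200,120),(14,255,255),30)[0])"; python3 p.py
```

```text
teal [([48.5, 141.6], [723.1, 636.3]), ([127.9, 215.4], [516.5, 398.8]), ([163.4, 246.1], [431.9, 294.3])]
mag [([286.0, 209.6], [544.6, -50.8]), ([265.5, 235.4], [469.5, 5.9])]
[(array([255.5,  98.5]), [244, 88, 24, 22, 241]), (array([399.6, 193.3]), [394, 187, 13, 12, 99])]
t 30.3 pos [ 427.4 -258.1  215.3] box [ -48.2 -222.2  215.3] R [[-0.161, -0.987, 0.0], [-0.987, 0.161, 0.0], [-0.0, -0.0, -1.0]] w -0.0 j [-0.22  0.18 -0.32 -0.   -1.07  0.06]
```

View pics/v5.png

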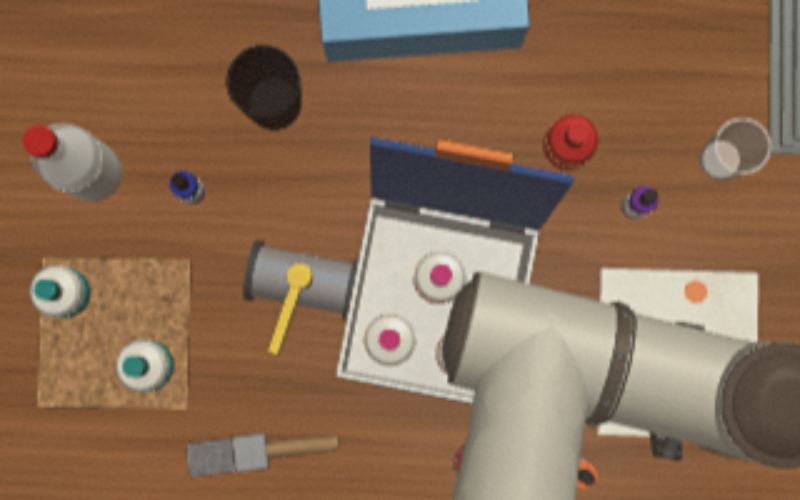

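View pics/v5s.png

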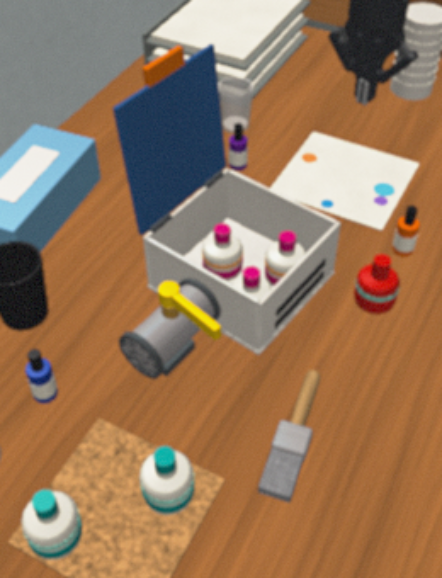

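Both pictures show three magenta jars upright in the box, at (441,275), (390,340) and one partly behind the arm. Both teal jars are upright on the mat at (46,290) and (135,366). The knock moved one teal jar to world (516,399), but its centre is still inside the mat. The damper is still near closed and the lid is open. The lid is next.

```bash
python3 - <<'E'
from h import *
exec(open('p.py').read().split("if len")[0])
T=tri((299.6,161.6),(255.5,98.5));b=B.T@(T-C);print('tab',T.round(1),b.round(1),'theta',np.arctan2(b[2]-105.5,101-b[0]))
# arc for the lower front corner; tool y half 14.5
for th in np.arange(1.75,-0.01,-0.1):
    r=190;x=101-r*np.cos(th)+8*np.sin(th)+14.5;z=105.5+r*np.sin(th)+8*np.cos(th);print(round(th,2),round(x),round(z),end=' | ')
for c in[(-90,0),(90,0),(0,-90),(0,90)]:pass
E
python3 p.py
```

```text
t 30.3 pos [ 427.4 -258.1  215.3] box [ -48.2 -222.2  215.3] R [[-0.161, -0.987, 0.0], [-0.987, 0.161, 0.0], [-0.0, -0.0, -1.0]] w -0.0 j [-0.22  0.18 -0.32 -0.   -1.07  0.06]
tab [638.3 -69.  315.6] [130.1  -2.2 315.6] theta 1.7085067507305767
1.75 157 291 | 1.65 139 294 | 1.55 120 296 | 1.45 101 295 | 1.35 82 293 | 1.25 63 288 | 1.15 45 282 | 1.05 28 274 | 0.95 11 265 | 0.85 -4 254 | 0.75 -18 241 | 0.65 -31 227 | 0.55 -42 212 | 0.45 -52 195 | 0.35 -60 178 | 0.25 -67 160 | 0.15 -71 142 | 0.05 -74 123 | t 30.3 pos [ 427.4 -258.1  215.3] box [ -48.2 -222.2  215.3] R [[-0.161, -0.987, 0.0], [-0.987, 0.161, 0.0], [-0.0, -0.0, -1.0]] w -0.0 j [-0.22  0.18 -0.32 -0.   -1.07  0.06]
```

Request:
send_rows(
  series=[
    [[0,0,-20],[0,0,0],0],
    [[0,0,-35],[0,0,0],0],
    [[0,0,-40],[0,0,0],0],
    [[0,0,-35],[0,0,0],0],
    [[0,0,-20],[0,0,0],0],
    [[0,0,-5],[0,0,0],0],
    [[0,0,0],[0,0,0],0],
    [[0,0,0],[0,0,0],0],
  ],
)

```text
clock: 31.1
position: [427.2, -257.3, 368.6]
ee_rot: [-0.648, 0.761, 0.001, -0.001]
contact_force: [-0.0, 0.6, 0.2]
gripper_width: 0.2
grasp_force: 0.0
```

Request:
send_rows(
  series=[
    [[0,-15,0],[0,0,0],0],
    [[0,-30,0],[0,0,0],0],
    [[0,-35,0],[0,0,0],0],
    [[0,-40,0],[0,0,0],0],
    [[0,-40,0],[0,0,0],0],
    [[-10,-35,0],[0,0,0],0],
    [[-25,-20,0],[0,0,0],0],
    [[-35,-8,0],[0,0,0],0],
  ],
)

```text
clock: 31.9
position: [661.3, -225.2, 365.4]
ee_rot: [-0.647, 0.762, 0.002, -0.002]
contact_force: [0.7, -0.2, -0.0]
gripper_width: -0.1
grasp_force: 0.0
```

Request:
send_rows(
  series=[
    [[-40,0,0],[0,0,0],0],
    [[-40,0,0],[0,0,0],0],
    [[-35,0,0],[0,0,0],0],
    [[-25,0,0],[0,0,0],0],
    [[-10,0,0],[0,0,0],0],
    [[0,0,0],[0,0,0],0],
  ],
)

```text
clock: 32.5
position: [683.6, -75.4, 368.6]
ee_rot: [-0.649, 0.761, 0.001, -0.001]
contact_force: [-0.1, -0.3, -0.1]
gripper_width: -0.2
grasp_force: 0.0
```

```bash
python3 p.py
```

```text
t 32.5 pos [683.6 -75.4 368.6] box [175.8  -1.3 368.6] R [[-0.158, -0.987, -0.002], [-0.987, 0.158, -0.0], [0.001, 0.002, -1.0]] w -0.2 j [ 0.12  0.45  0.45 -0.   -1.57 -0.28]
```

Next: descend behind the lid to z≈295, then ease forward.

Request:
send_rows(
  series=[
    [[0,0,15],[0,0,0],0],
    [[0,0,25],[0,0,0],0],
    [[0,0,23],[0,0,0],0],
    [[0,0,10],[0,0,0],0],
    [[0,0,0],[0,0,0],0],
    [[0,8,0],[0,0,0],0],
    [[0,10,0],[0,0,0],0],
    [[0,0,0],[0,0,0],0],
  ],
)

```text
clock: 33.3
position: [664.4, -73.8, 299.5]
ee_rot: [-0.648, 0.762, -0.001, 0.001]
contact_force: [0.2, 0.5, 0.7]
gripper_width: 0.2
grasp_force: 0.0
```

Request:
send_rows(
  series=[
    [[0,10,0],[0,0,0],0],
    [[0,15,0],[0,0,0],0],
    [[0,15,0],[0,0,0],0],
    [[0,15,0],[0,0,0],0],
    [[0,0,0],[0,0,0],0],
  ],
)

```text
clock: 33.8
position: [609.5, -64.7, 298.7]
ee_rot: [-0.648, 0.761, -0.0, 0.001]
contact_force: [-1.0, -0.1, 0.2]
gripper_width: -0.1
grasp_force: 0.0
```

```bash
python3 p.py; python3 -c "
from h import *
s=snap('side','side6.png');print(blobs(s,(5,200,120),(14,255,255),30)[0])
cv2.imwrite('pics/v6.png',s[40:300,160:440,::-1])"
```

```text
t 33.8 pos [609.5 -64.7 298.7] box [101.   -2.4 298.7] R [[-0.16, -0.987, 0.002], [-0.987, 0.16, 0.0], [-0.001, -0.002, -1.0]] w -0.1 j [ 0.16  0.33  0.09 -0.   -1.33 -0.32]
[(array([272.6, 105.5]), [262, 95, 23, 22, 224]), (array([399.5, 193.2]), [394, 187, 13, 12, 101])]
```

View pics/v6.png

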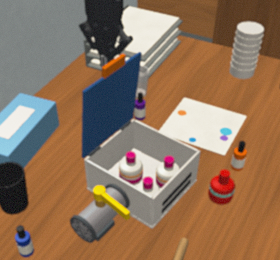

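The side view shows the fingers behind the lid at (105,45) in the crop, with the lid starting to swing forward and the tab at (113,65). The jars in the box are upright. I continue along the arc.

Request:
send_rows(
  series=[
    [[0,18,4],[0,0,0],0],
    [[0,18,5],[0,0,0],0],
    [[0,18,6],[0,0,0],0],
    [[0,17,8],[0,0,0],0],
    [[0,17,9],[0,0,0],0],
    [[0,15,11],[0,0,0],0],
    [[0,14,13],[0,0,0],0],
    [[0,0,0],[0,0,0],0],
  ],
)

```text
clock: 34.65
position: [493.7, -46.2, 240.3]
ee_rot: [-0.648, 0.762, 0.001, -0.001]
contact_force: [0.7, 0.6, 0.4]
gripper_width: 0.1
grasp_force: 0.0
```

```bash
python3 p.py
```

```text
t 34.65 pos [493.7 -46.2 240.3] box [-16.3  -2.5 240.3] R [[-0.16, -0.987, -0.003], [-0.987, 0.16, -0.0], [0.001, 0.003, -1.0]] w 0.1 j [ 0.23  0.16 -0.28 -0.   -1.13 -0.39]
```

Request:
send_rows(
  series=[
    [[0,13,14],[0,0,0],0],
    [[0,11,15],[0,0,0],0],
    [[0,10,17],[0,0,0],0],
    [[0,8,17],[0,0,0],0],
    [[0,7,18],[0,0,0],0],
    [[0,4,17],[0,0,0],0],
    [[0,3,13],[0,0,0],0],
    [[0,0,0],[0,0,0],0],
  ],
)

```text
clock: 35.45
position: [440.0, -37.4, 129.3]
ee_rot: [-0.648, 0.762, 0.001, -0.001]
contact_force: [-0.1, -0.1, 0.0]
gripper_width: 0.3
grasp_force: 0.0
```

```bash
python3 p.py;  python3 -c "
from h import *
s=snap('side','side7.png')
cv2.imwrite('pics/v7.png',s[40:300,160:440,::-1])"
```

```text
t 35.45 pos [440.  -37.4 129.3] box [-70.7  -2.3 129.3] R [[-0.16, -0.987, -0.003], [-0.987, 0.16, -0.001], [0.001, 0.003, -1.0]] w 0.3 j [ 0.29  0.19 -0.57  0.   -0.82 -0.45]
```

View pics/v7.png

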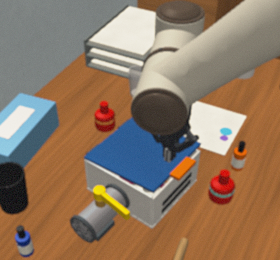

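The lid is almost shut with the fingers on it, near (180,150) in the crop. I press it down slowly.

Request:
send_rows(
  series=[
    [[0,1,5],[0,0,0],0],
    [[0,0,5],[0,0,0],0],
    [[0,0,3],[0,0,0],0],
    [[0,0,2],[0,0,0],0],
    [[0,0,1],[0,0,0],0],
    [[0,0,0],[0,0,0],0],
  ],
)

```text
clock: 36.1
position: [439.0, -37.2, 114.2]
ee_rot: [-0.648, 0.762, 0.0, -0.0]
contact_force: [-0.5, -0.5, -0.5]
gripper_width: -0.0
grasp_force: 0.0
```

```bash
python3 p.py
```

```text
t 36.1 pos [439.  -37.2 114.2] box [-71.8  -2.3 114.2] R [[-0.16, -0.987, -0.001], [-0.987, 0.16, -0.0], [0.0, 0.001, -1.0]] w -0.0 j [ 0.29  0.21 -0.59 -0.   -0.77 -0.45]
```

Request:
send_rows(
  series=[
    [[0,0,1],[0,0,0],0],
    [[0,0,1],[0,0,0],0],
    [[0,0,0],[0,0,0],0],
  ],
)

```text
clock: 36.4
position: [439.0, -37.2, 113.5]
ee_rot: [-0.648, 0.761, -0.0, -0.0]
contact_force: [-4.4, 0.7, 10.7]
gripper_width: 0.7
grasp_force: 4.9
```

Request:
send_rows(
  series=[
    [[0,0,1],[0,0,0],0],
    [[0,0,0],[0,0,0],0],
    [[0,0,0],[0,0,0],0],
    [[0,0,-10],[0,0,0],0],
    [[0,0,-20],[0,0,0],0],
    [[0,0,-20],[0,0,0],0],
    [[0,0,0],[0,0,0],0],
  ],
)

```text
clock: 37.1
position: [441.0, -36.8, 163.9]
ee_rot: [-0.648, 0.761, -0.002, 0.003]
contact_force: [0.0, 0.2, 0.1]
gripper_width: -0.1
grasp_force: 0.0
```

Request:
send_rows(
  series=[
    [[-20,0,0],[0,0,0],0],
    [[-35,0,0],[0,0,0],0],
    [[-35,0,0],[0,0,0],0],
    [[-25,0,0],[0,0,0],0],
    [[-10,0,0],[0,0,0],0],
    [[0,0,0],[0,0,0],0],
  ],
)

```text
clock: 37.7
position: [459.0, 87.0, 160.7]
ee_rot: [-0.649, 0.761, 0.0, -0.001]
contact_force: [0.3, 0.5, 0.6]
gripper_width: -0.2
grasp_force: 0.0
```

```bash
python3 p.py;  python3 -c "
from h import *
s=snap('side','side8.png')
cv2.imwrite('pics/v8.png',cv2.resize(s[100:300,200:400,::-1],None,fx=3,fy=3))"
```

```text
t 37.7 pos [459.   87.  160.7] box [-71.7 123.5 160.7] R [[-0.159, -0.987, -0.001], [-0.987, 0.159, -0.0], [0.001, 0.001, -1.0]] w -0.2 j [ 0.54  0.19 -0.47 -0.   -0.92 -0.7 ]
```

View pics/v8.png

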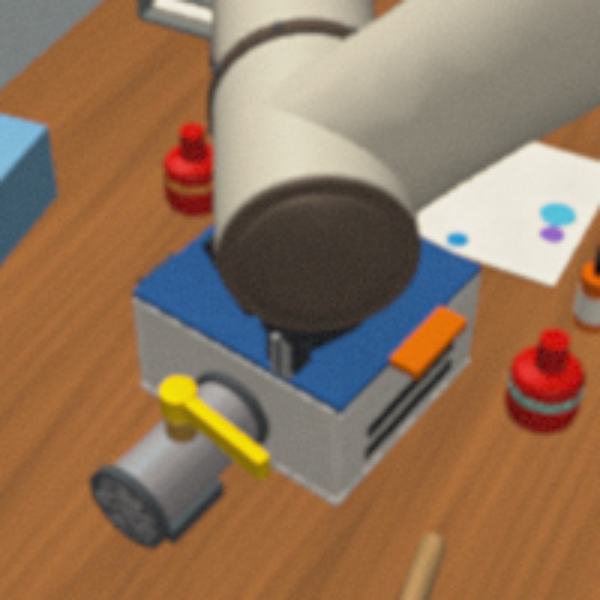

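The lid lies flat on the box, with the orange tab at the rim near (430,340). The handle runs from (180,390) to (260,460) and is still near closed. The fingers are over the gap, so I descend and push.

Request:
send_rows(
  series=[
    [[0,0,15],[0,0,0],0],
    [[0,0,25],[0,0,0],0],
    [[0,0,16],[0,0,0],0],
    [[0,0,0],[0,0,0],0],
    [[-10,0,0],[0,0,0],0],
    [[-12,1,0],[0,0,0],0],
    [[-10,1,0],[0,0,0],0],
    [[-10,1,0],[0,0,0],0],
  ],
)

```text
clock: 38.55
position: [463.2, 129.1, 106.0]
ee_rot: [-0.648, 0.761, -0.0, 0.0]
contact_force: [-0.3, -2.4, 0.6]
gripper_width: -0.0
grasp_force: 0.9
```

```bash
python3 p.py
```

```text
t 38.55 pos [463.2 129.1 106. ] box [-74.2 165.8 106. ] R [[-0.16, -0.987, 0.001], [-0.987, 0.16, 0.0], [-0.0, -0.001, -1.0]] w -0.0 j [ 0.61  0.28 -0.51  0.   -0.78 -0.77]
```

Request:
send_rows(
  series=[
    [[-9,-2,0],[0,0,0],0],
    [[-9,-2,0],[0,0,0],0],
    [[-10,-5,0],[0,0,0],0],
    [[-10,-6,0],[0,0,0],0],
    [[-8,-9,0],[0,0,0],0],
    [[-7,-9,0],[0,0,0],0],
    [[-5,-10,0],[0,0,0],0],
    [[-3,-8,0],[0,0,0],0],
  ],
)

```text
clock: 39.35
position: [524.1, 180.6, 105.0]
ee_rot: [-0.648, 0.762, 0.0, -0.0]
contact_force: [-1.7, -2.1, 0.0]
gripper_width: 0.1
grasp_force: 0.9
```

Request:
send_rows(
  series=[
    [[0,-4,0],[0,0,0],0],
    [[0,-2,0],[0,0,0],0],
    [[0,0,0],[0,0,0],0],
  ],
)

```text
clock: 39.65
position: [529.5, 179.6, 105.4]
ee_rot: [-0.648, 0.762, -0.0, 0.001]
contact_force: [-0.2, 0.6, -0.1]
gripper_width: 0.2
grasp_force: 0.2
```

```bash
python3 p.py
```

```text
t 39.65 pos [529.5 179.6 105.4] box [-16.7 226.1 105.4] R [[-0.16, -0.987, 0.001], [-0.987, 0.16, 0.001], [-0.001, -0.001, -1.0]] w 0.2 j [ 0.62  0.4  -0.32 -0.   -0.85 -0.78]
```

Request:
send_rows(
  series=[
    [[0,-2,0],[0,0,0],0],
    [[0,-2,0],[0,0,0],0],
    [[0,0,0],[0,0,0],0],
  ],
)

```text
clock: 39.95
position: [530.0, 179.3, 105.3]
ee_rot: [-0.648, 0.762, 0.002, -0.002]
contact_force: [-11.0, 6.5, 3.9]
gripper_width: 0.2
grasp_force: 5.9
```

The push met the stop. I back off, lift, clear the view and check.

Request:
send_rows(
  series=[
    [[0,0,0],[0,0,0],0],
    [[0,0,0],[0,0,0],0],
    [[0,15,0],[0,0,0],0],
    [[0,15,0],[0,0,0],0],
    [[0,0,-30],[0,0,0],0],
    [[0,0,-40],[0,0,0],0],
    [[0,0,-40],[0,0,0],0],
    [[0,0,0],[0,0,0],0],
  ],
)

```text
clock: 40.75
position: [506.9, 185.0, 222.4]
ee_rot: [-0.648, 0.761, -0.002, 0.007]
contact_force: [-0.4, -0.3, -0.5]
gripper_width: 0.1
grasp_force: 0.0
```

Request:
send_rows(
  series=[
    [[40,10,0],[0,0,0],0],
    [[45,10,0],[0,0,0],0],
    [[45,10,0],[0,0,0],0],
    [[45,10,0],[0,0,0],0],
    [[45,10,0],[0,0,0],0],
    [[45,0,0],[0,0,0],0],
    [[45,0,0],[0,0,0],0],
    [[45,0,0],[0,0,0],0],
  ],
)

```text
clock: 41.55
position: [396.6, -160.8, 215.9]
ee_rot: [-0.648, 0.761, -0.001, 0.001]
contact_force: [1.5, -0.0, -0.4]
gripper_width: 0.0
grasp_force: 0.0
```

Request:
send_rows(
  series=[
    [[45,0,0],[0,0,0],0],
    [[45,0,0],[0,0,0],0],
    [[45,0,0],[0,0,0],0],
    [[30,0,0],[0,0,0],0],
    [[10,0,0],[0,0,0],0],
    [[0,0,0],[0,0,0],0],
  ],
)

```text
clock: 42.15
position: [368.6, -332.6, 215.0]
ee_rot: [-0.647, 0.762, -0.0, -0.0]
contact_force: [-0.5, 0.5, -0.2]
gripper_width: -0.0
grasp_force: 0.0
```

```bash
python3 look.py top9.png; python3 p.py;  python3 -c "
from h import *
s=snap('side','side9.png');a=cv2.imread('pics/top9.png')
cv2.imwrite('pics/v9.png',np.hstack([cv2.resize(a[130:300,110:350],(480,340)),cv2.resize(s[160:400,160:400,::-1],(310,340))]))"
```

```text
teal [([49.0, 141.4], [723.7, 634.9]), ([128.0, 215.4], [516.5, 398.5]), ([163.3, 246.0], [432.2, 294.6])]
mag []
t 42.2 pos [ 368.7 -331.7  215.1] box [ -94.5 -304.2  215.1] R [[-0.161, -0.987, -0.0], [-0.987, 0.161, 0.0], [-0.0, 0.0, -1.0]] w -0.3 j [-0.4   0.18 -0.33 -0.   -1.07  0.24]
```

View pics/v9.png

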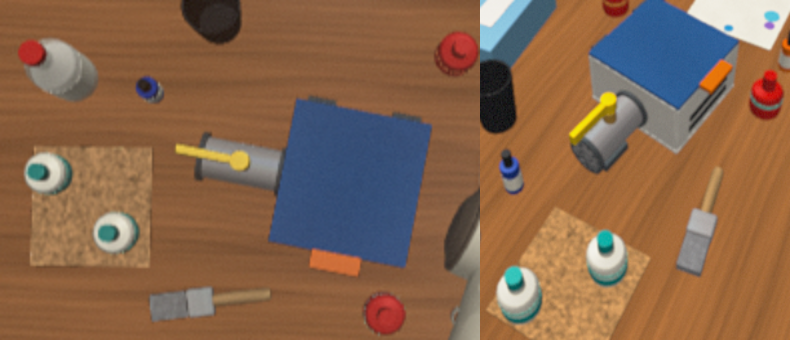

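The lid is shut and both teal jars stand on the mat. The handle, from (239,160) to (179,149), looks in line with the duct. I check its angle in numbers before handing in.

```bash
python3 - <<'E'
from h import *
t=cv2.cvtColor(cv2.imread('pics/top9.png'),cv2.COLOR_BGR2RGB)
h=cv2.cvtColor(t,cv2.COLOR_RGB2HSV);m=cv2.inRange(h,(22,140,120),(34,255,255));m[:, :190]=0;m[:,240:]=0;m[:190]=0;m[225:]=0
v,u=np.nonzero(m);P=np.array([ray('top',a,b,119)[:2] for a,b in zip(u,v)])
d=np.linalg.svd(P-P.mean(0))[2][0];d*=np.sign(d[1]);e=np.array([-np.cos(-.159),-np.sin(-.159)]);ey=np.array([.158,.987])
print(len(u),P.mean(0),'damper',np.arctan2(d@ey,d@e))
E
```

```text
186 [541.57351257 138.11620392] damper 1.590028213852026
```

```bash
python3 -c "
from bench import job_done
print(job_done())"
```

```text
the job is handed in; nothing more can be done
None
```

The job is handed in, with no verdict returned: both dry jars stand on the cork mat (one was knocked aside mid-run but is still on it), all three wet jars stand in the box, the lid is shut and the damper reads about 1.59 rad, at its open stop.

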